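# Let the long pan-lid rack out by one slot

## Robot

A 7-joint arm with a two-finger parallel gripper is mounted at the origin on a cart in front of the work surface, level with it; the furniture and walls round the work are solid. World frame = base frame: x ahead of the robot, y to its left, z up, the work surface at z = 0. Lengths are in mm, angles in rad, forces in N, time in s.
With the tool pointing down it reaches from about 400 to 875 mm from the base axis. Payload 4.4 kg.
Tool frame: the origin (TCP) lies midway between the tips of the shut fingers; the grasp point (between the pads) lies 19 mm behind it; z points along the fingers, y is the direction in which the jaws open and shut (so a half turn about z gives the same grasp; the last joint's range is limited). The gripper opens to 85 mm and grips with 20 to 120 N. Pads are 22 mm wide; open, the fingers measure 114 mm over their backs; the gripper's body (76 mm by 85 mm) begins 54 mm behind the grasp point. The pads swing forward as they close: fully open they stand 13 mm farther back than shut.
Start: joints at [-1.346, 0.628, 0.038, 1.517, -0.027, 0.996, -0.02], TCP at [186.343, 622.731, 231.313] pointing down, gripper open.
Joint ranges: [-3.06, 3.06], [-0.37, 2.12], [-1.25, 1.32], [0.18, 2.47], [-1.1, 4.24], [0.23, 1.98], [-2.94, 2.94]. Speed limits (rad/s): [2.57, 2.57, 3.14, 3.14, 3.14, 3.14, 3.14].

## Interface

Orientations are given as [roll, pitch, yaw] about the fixed x, y, z axes, in that order (R = Rz(yaw) Ry(pitch) Rx(roll)).
In Python, from cell import * gives the robot as it stands. The module is installed in compiled form; this text tells all that it offers.
- The arm moves only by the tool move_arm, never from a script. Its argument "series" is a list of rows, each a list of 2 entries, a list of its own where there are three numbers: the shift along the tool's x, y, z in m, then the turn about the tool's z in rad. In form: [[[x, y, z], yaw], ...]. A call has 1 to 5 rows; each row is the pose to reach, as a shift and turn from the pose measured when the call began, along the tool's axes at that moment; what a row does not reach only later rows make up. A row lasts 1/8 s, in which the tool goes at most 62.5 mm and 10.7 degrees, less where a joint would pass 70% of its speed; a pose out of reach is approached as far as the arm can. A call with a gripper value outside its range is refused whole. "claw" is the opening, from 0 (shut) to 1 (fully open), set as the call begins (left out, the last holds). The fingers move at their own pace and stop on an object; the grip force is fixed at half the most. Time passes only in rows, so rows that repeat a pose let the fingers close. It gives the time, the measured TCP pose, the force and the opening at its end, in the units of the state.
- read_state(): the state, without advancing time (a new reading comes with each control period).
- get_image(name): name is "scene" or "top" or "wrist"; returns the picture (420x560x3 uint8, blue, green, red); there is no depth.
- camera_model(name): a dict with "fov_y" (degrees; the focal length in pixels is half the picture's height over the tangent of half this angle, whatever the lens; pixels are square), "cx", "cy" (the principal point, pixels), "pose" (4x4, takes a point from camera to world coordinates); the wrist camera has in their place "tool_from_camera" (4x4, takes a point from camera to tool coordinates, whose origin is the TCP and whose axes are the flange's). Camera axes: x right, y down, z forward; pixel columns grow to the right and rows downward; lengths in mm; the calibration is good to about 2 mm. A picture is of the moment at which its call begins: read the wrist's pose just before it. camera_model takes no time and is no camera call.
- finish_job(): hands the job in, once; it reports no verdict.
The state is a dict: "clock": time; "qpos": joint angles; "qd": joint speeds; "tau": joint torques, N m; "eef_pos": TCP position; "tool_rot": TCP orientation; "force": force on the tool from outside, world axes, zero at the start; "torque": the same for the moment, N m; "width": finger opening in mm.
Only numpy, scipy, OpenCV 4.12 (cv2) and the standard library are available. Lean on these libraries where they do the work, as an engineer would, in place of code of your own. Each camera call takes 0.05 s, during which the arm holds its last target. There are 200 camera calls.

## Task

Two telescopic pan-lid racks stand on the worktop; let the longer one (the one with the saucepan lid in it) out by one slot. Pinch its sleeve at the brass spring pin so that the pin is pressed flush, slide the sleeve outward, away from the saucepan lid, until the pin snaps out through the next slot, and let go. Leave the shorter rack as it is.

Things in the scene. Friction and masses are not known exactly. Their poses are not given: they have to be found in the camera images.
- long_rack: Longer lid rack, fixed: level square tube on feet, 4 wire hoops (105 mm high), steel saucepan lid (136 mm across, top 210 mm high) at one end, sliding steel sleeve at the other; 350 mm long, 76 wide. Origin: on the worktop under the pin and the tube's axis (axis 55 mm up). x: along the tube, the sleeve's outward way, away from the lid, to the robot's right; y: across the tube; z up.
- long_rack_grip (a point): Point on the tube's axis at the pin, 55 mm above the worktop; does not move. The sleeve here is 28 mm square, flat-sided (41 to 69 mm high), free all round within 60 mm along x. Pin: brass, 12 mm thick, pointed, level, toward the rack's -y (the robot); 8 mm proud of the sleeve, tip 22 mm from the axis. Gripping the sleeve here across its y faces presses the pin flush.
- long_rack_sleeve (a joint): Slide of the long rack's sleeve along the rack's +x, m: 0 within 0.002 as found, 0.050 with the pin in the next slot (0.002 play each way), 0.100 at the one after. Slots are 16 mm long. The pin sits in the fixed inner tube; while it stands out the sleeve is locked. Friction 1.5 N, up to 15 N more as the pin slips under the slot's edge; stays where left.
- long_rack_pin (a joint): Travel of the long rack's spring pin, m: 0 fully out through a slot, 0.008 flush with the sleeve, 0.011 hidden under the sleeve's wall between slots. Spring: about 3 N at first, 6 N when flush; it snaps out by itself at a slot. Once flush, its pointed end lets the sleeve slide over it.
- short_rack_sleeve (a joint): Slide of the shorter rack's sleeve, m: 0 as found, to be left there. The shorter rack (260 mm long, one hoop on its fixed part, no saucepan lid) has the same sleeve and pin, lies about parallel to the long one and some 230 mm nearer to or farther from the robot.

How it is judged:
By the outcome, as a careful person would: the job done as asked, in the order asked, and still so for the second after the job is handed in, with the robot touching nothing.
It also fails if it takes over 32 s, if anything falls off the work surface, if the arm or the gripper's body presses on something with over 40 N, if the wrist force passes 120 N, or if a joint passes its speed limit or range.

## Working session

There is one attempt and no reset: what is moved stays moved. The work goes in short steps, Python scripts to look and compute and a tool call to move; the robot and the scene stay as the last step left them, time stands still between calls to the robot, and variables do not carry over. Pictures are saved under pics/ and viewed, about 8 in all and at most 12, crops included, and the job is handed in when it is done.

Besides the shell and the picture viewer there is one more tool, called by a JSON object that holds its "op" and its "data". move_arm: Moves the arm, as the interface text tells. Its arguments: {"type":"object","properties":{"series":{"type":"array"},"claw":{"type":"number"}},"required":["series"]}

```bash
mkdir -p pics; python3 - <<'E'
from cell import *
import cv2,numpy as np
np.set_printoptions(precision=4,suppress=True)
s=read_state();print(s)
for n in("scene","top","wrist"):
    print(n,camera_model(n))
    if n!="wrist": cv2.imwrite(f"pics/{n}1.png",get_image(n))
E
```

```text
{'clock': 0.0, 'qpos': array([-1.3458,  0.6293,  0.0384,  1.5184, -0.027 ,  0.9963, -0.02  ]), 'qd': array([ 0.0005,  0.0015, -0.0007, -0.0002, -0.0003, -0.0005, -0.0003]), 'tau': array([ -0.0011, -56.3398,   1.2259, -19.3453,   0.0109,   0.0109,
        -0.    ]), 'eef_pos': array([186.1445, 622.1196, 230.4064]), 'tool_rot': array([-3.1397,  0.    ,  2.8508]), 'force': array([-0.7789,  0.2478, -0.0873]), 'torque': array([-0.0181,  0.0099,  0.0534]), 'width': 85.10877864460417}
scene {'fov_y': 45.6095501839195, 'cx': 272.1055200999488, 'cy': 209.6979378921476, 'pose': array([[   0.5073,   -0.6508,    0.5649,   95.19  ],
       [  -0.8617,   -0.3737,    0.3433, -278.7031],
       [  -0.0124,   -0.6609,   -0.7504,  715.8283],
       [   0.    ,    0.    ,    0.    ,    1.    ]])}
top {'fov_y': 56.00909940209212, 'cx': 285.3161239756036, 'cy': 206.01097148738313, 'pose': array([[ -0.0195,  -0.9976,   0.0657, 534.0658],
       [ -0.9998,   0.0196,   0.0019, -15.6665],
       [ -0.0032,  -0.0656,  -0.9978, 897.0875],
       [  0.    ,   0.    ,   0.    ,   1.    ]])}
wrist {'fov_y': 63.18078234178034, 'cx': 274.51450229185605, 'cy': 207.85651654490974, 'tool_from_camera': array([[   0.0005,   -0.9624,   -0.2717,   68.5895],
       [   1.    ,    0.0005,   -0.0001,   -0.0889],
       [   0.0002,   -0.2717,    0.9624, -142.8755],
       [   0.    ,    0.    ,    0.    ,    1.    ]])}
```

View pics/scene1.png

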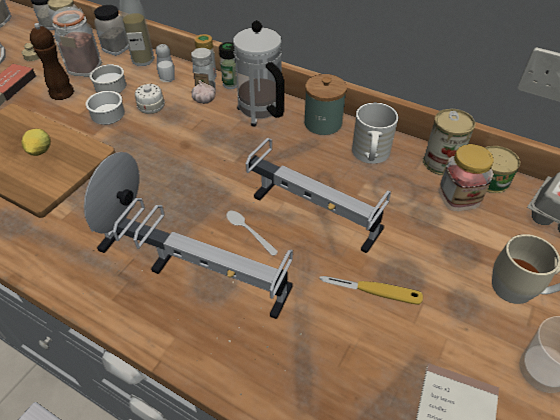

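View pics/top1.png

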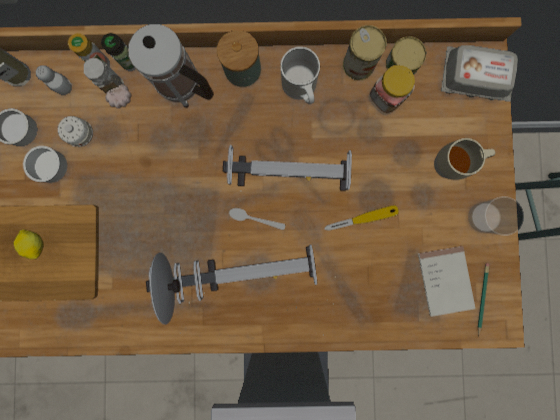

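The near rack holds the lid, so it is the long one, and its pin is near (232,273) in the scene view. The far rack, with its pin near (331,206), is the short one. Next I measure the pin and the sleeve direction.

```bash
cat > h.py <<'E'
import cv2,numpy as np
from cell import *
np.set_printoptions(precision=4,suppress=True)
from scipy.spatial.transform import Rotation as Ro
def ray(n,uv,s=None):
    c=camera_model(n);f=210/np.tan(np.radians(c["fov_y"]/2))
    if n=="wrist":
        T=np.eye(4);T[:3,:3]=Ro.from_euler("xyz",s["tool_rot"]).as_matrix();T[:3,3]=s["eef_pos"];P=T@c["tool_from_camera"]
    else:P=c["pose"]
    return P[:3,3],P[:3,:3]@np.array([(uv[0]-c["cx"])/f,(uv[1]-c["cy"])/f,1])
def onz(n,uv,z,s=None):
    o,d=ray(n,uv,s);return o+d*(z-o[2])/d[2]
def tri(a,b):
    (o,d),(p,e)=a,b
    t=np.linalg.lstsq(np.c_[d,-e],p-o,rcond=None)[0]
    A=o+d*t[0];B=p+e*t[1];return (A+B)/2,np.linalg.norm(A-B)
def blobs(m,roi,mn=4):
    x0,y0,x1,y1=roi;n,_,st,ce=cv2.connectedComponentsWithStats(m[y0:y1,x0:x1].astype(np.uint8))
    return [(ce[i]+[x0,y0],st[i]) for i in range(1,n) if st[i][4]>=mn]
E
python3 - <<'E'
from h import *
for n,roi in(("scene",(210,255,255,290)),("top",(215,255,305,290))):
    im=cv2.imread(f"pics/{n}1.png");h=cv2.cvtColor(im,cv2.COLOR_BGR2HSV)
    m=(h[...,0]>14)&(h[...,0]<32)&(h[...,1]>120)&(h[...,2]>110)
    print(n,blobs(m,roi,3))
im=cv2.imread("pics/top1.png");h=cv2.cvtColor(im,cv2.COLOR_BGR2HSV)
m=(h[...,1]<60)&(h[...,2]>110)
print(blobs(m,(150,240,330,300),30))
a=cv2.resize(cv2.imread("pics/scene1.png")[230:310,150:300],None,fx=4,fy=4,interpolation=2)
b=cv2.resize(im[240:300,180:330],None,fx=4,fy=4,interpolation=2)
cv2.imwrite("pics/crop1.png",np.vstack([a,b]))
E
```

```text
scene [(array([230.2059, 273.0588]), array([18, 15,  7,  7, 34], dtype=int32))]
top [(array([225.0404, 260.2466]), array([  0,   0,  29,  14, 223], dtype=int32)), (array([286.0079, 256.5591]), array([ 56,   0,  34,   5, 127], dtype=int32)), (array([290.6689, 281.6393]), array([ 58,  18,  32,  17, 438], dtype=int32)), (array([231.3471, 286.0765]), array([  3,  27,  30,   8, 170], dtype=int32))]
[(array([312.9083, 264.3486]), array([160,   5,   7,  40, 109], dtype=int32)), (array([261.7136, 270.5429]), array([  65,   18,   94,   26, 1271], dtype=int32)), (array([195.9326, 280.2921]), array([43, 21,  8, 39, 89], dtype=int32)), (array([174.6286, 270.9714]), array([23, 23,  4, 16, 35], dtype=int32)), (array([199.4   , 279.7125]), array([47, 22,  6, 35, 80], dtype=int32)), (array([180.1974, 281.9342]), array([27, 25,  7, 35, 76], dtype=int32)), (array([150.5435, 283.2609]), array([ 0, 27,  3, 33, 46], dtype=int32))]
```

View pics/crop1.png

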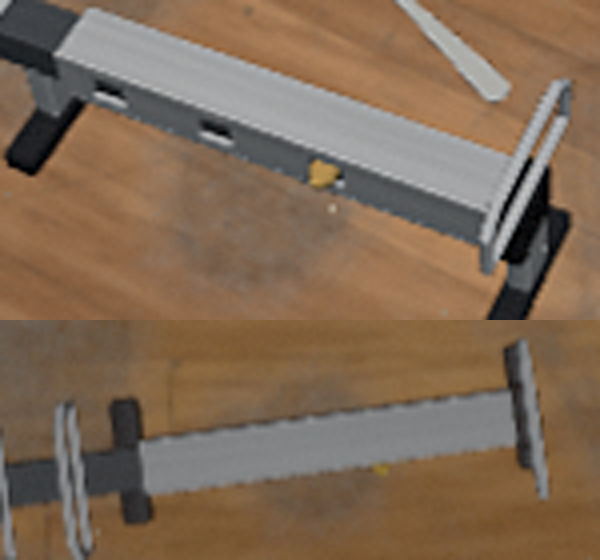

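In the top half of the crop, the pin is at scene px (230.5,273). In the bottom half, it is at top px (275,277).

```bash
python3 - <<'E'
from h import *
P,g=tri(ray("scene",(230.5,273.3)),ray("top",(275,277)));print("pin",P,g)
print("pin z55",onz("scene",(230.5,273.3),55),onz("top",(275,277),55))
im=cv2.imread("pics/top1.png");h=cv2.cvtColor(im,cv2.COLOR_BGR2HSV)
m=((h[...,1]<60)&(h[...,2]>110)).astype(np.uint8);m[:, :214]=0;m[:,306:]=0;m[:250]=0;m[295:]=0
pts=[];
for u in range(220,302):
    v=np.flatnonzero(m[:,u]); 
    if len(v):pts.append(onz("top",(u,v.mean()),69)[:2]); 
    if u in(240,280):print(len(v),onz("top",(u,v.min()-.5),69),onz("top",(u,v.max()+.5),69))
pts=np.array(pts,np.float32);vx,vy,x0,y0=cv2.fitLine(pts,cv2.DIST_HUBER,0,.01,.01).ravel()
if vy>0:vx,vy=-vx,-vy
d=np.array([vx,vy]);c=np.array([x0,y0]);pin=P[:2];q=c+d*((pin-c)@d)
print("dir",d,"yaw",np.arctan2(vy,vx),"grip",q,"pin off axis",np.linalg.norm(pin-q))
s=read_state();R=Ro.from_euler("xyz",s["tool_rot"]).as_matrix();print(R)
t=np.r_[q,230]
print("shift tool mm",R.T@(t-s["eef_pos"]))
a=np.arctan2(vy,vx);print("tool x yaw",s["tool_rot"][2],"rack yaw",a)
print("d in tool",R.T@np.r_[d,0])
E
```

```text
pin [440.5033  10.2335  61.0809] 0.49454844990394886
pin z55 [443.8331  12.6981  55.    ] [439.6865  10.6315  55.    ]
14 [464.2913  82.6519  69.    ] [435.4479  82.9964  69.    ]
14 [475.0891  -0.8233  69.    ] [446.2015  -0.2861  69.    ]
dir [ 0.1181 -0.993 ] yaw -1.4524531 grip [457.988   12.3124] pin off axis 17.607870462753286
[[-0.958   0.2867 -0.0005]
 [ 0.2867  0.958  -0.0016]
 [-0.     -0.0017 -1.    ]]
shift tool mm [-435.2688 -506.345     1.3471]
tool x yaw 2.8507865703300035 rack yaw -1.4524531
d in tool [-0.3978 -0.9175  0.0015]
```

{"op": "move_arm", "data": {"series": [[[-0.036, -0.042, -0.015], 0.11], [[-0.072, -0.084, -0.03], 0.22], [[-0.108, -0.126, -0.03], 0.34], [[-0.144, -0.168, -0.03], 0.46], [[-0.18, -0.21, -0.03], 0.58]], "claw": 1}}

```text
clock: 0.72
eef_pos: [298.9, 367.6, 260.8]
tool_rot: [-3.14, 0.001, 2.267]
force: [1.3, -0.6, 0.7]
width: 85.8
```

```bash
cat >> h.py <<'E'
def go(t,yaw):
    s=read_state();R=Ro.from_euler("xyz",s["tool_rot"]).as_matrix()
    print(s["clock"],s["eef_pos"],s["tool_rot"],"f",s["force"],"w",s["width"]);print("shift",R.T@(np.array(t)-s["eef_pos"]),"turn",-(yaw-s["tool_rot"][2]+np.pi)%(2*np.pi)-np.pi, "q",s["qpos"])
E
python3 -c "
from h import *
go([458,12,230],1.689)"
```

```text
0.725 [298.8912 367.5906 260.7753] [-3.1402  0.001   2.2669] f [ 1.3319 -0.6033  0.6765] w 85.77354568784158
shift [-374.8544 -105.8841   31.3073] turn 0.577910993117797 q [-1.1132  0.3466  0.222   1.9567 -0.0988  0.8502 -0.1424]
```

{"op": "move_arm", "data": {"series": [[[-0.055, -0.016, 0], 0.11], [[-0.111, -0.032, 0], 0.22], [[-0.166, -0.047, 0], 0.34], [[-0.222, -0.063, 0], 0.46], [[-0.277, -0.079, 0], 0.578]]}}

```text
clock: 1.35
eef_pos: [416.3, 102.7, 261.2]
tool_rot: [-3.141, 0.001, 1.685]
force: [1.3, 1.2, 0.6]
width: 85.1
```

```bash
python3 -c "
from h import *
go([458,12,200],1.689)"
```

```text
1.35 [416.3136 102.695  261.2242] [-3.1412  0.0014  1.6853] f [1.2644 1.2018 0.5555] w 85.06742351956213
shift [-94.7777  31.0681  61.349 ] turn -0.0036536628058190246 q [-0.6628  0.2966  0.4575  2.0662 -0.1762  0.8161  0.0133]
```

{"op": "move_arm", "data": {"series": [[[-0.048, 0.016, 0.02], 0], [[-0.095, 0.031, 0.06], 0], [[-0.095, 0.031, 0.06], 0], [[-0.095, 0.031, 0.06], 0]]}}

```text
clock: 1.85
eef_pos: [457.5, 12.2, 201.2]
tool_rot: [-3.14, 0.001, 1.685]
force: [0.3, 0.9, 0.3]
width: 85.6
```

```bash
python3 -c "
from h import *
go([458,12,200],1.689)
cv2.imwrite('pics/w1.png',get_image('wrist'))"
```

```text
1.85 [457.5048  12.1804 201.1565] [-3.1399  0.0009  1.6851] f [0.2633 0.93   0.3468] w 85.57561197740148
shift [-0.2346  0.4733  1.156 ] turn -0.00392569625535355 q [-0.3957  0.4333  0.4264  2.0747 -0.2751  0.6885  0.3246]
```

View pics/w1.png

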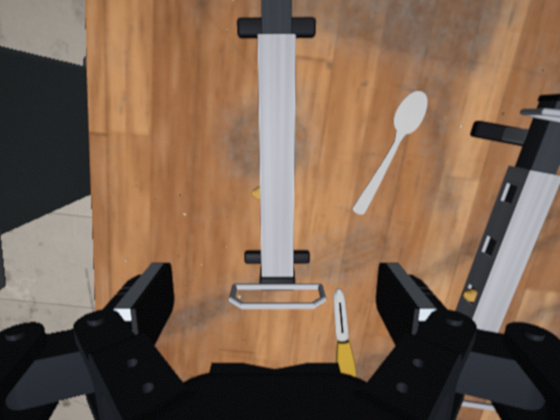

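The wrist view shows the sleeve running down columns 259–296 and the pin at about (256,194) on its robot side. The end foot and hoop are at rows 257–300.

```bash
python3 - <<'E'
from h import *
s=read_state();im=cv2.imread("pics/w1.png");h=cv2.cvtColor(im,cv2.COLOR_BGR2HSV)
b=(h[...,0]>14)&(h[...,0]<32)&(h[...,1]>150)&(h[...,2]>130)
print(blobs(b,(248,180,264,210)))
m=(h[...,1]<60)&(h[...,2]>100)
L=[];Rr=[]
for v in range(60,240):
    u=np.flatnonzero(m[v,240:320])+240
    L.append(onz("wrist",(u.min()-.5,v),69,s));Rr.append(onz("wrist",(u.max()+.5,v),69,s))
L=np.array(L);Rr=np.array(Rr);print("width",np.median(np.linalg.norm((L-Rr),axis=1)))
C=((L+Rr)/2)[:,:2].astype(np.float32);vx,vy,x0,y0=cv2.fitLine(C,cv2.DIST_HUBER,0,.01,.01).ravel()
if vy>0:vx,vy=-vx,-vy
d=np.array([vx,vy]);c=np.array([x0,y0])
for uv in((256,193.5),):
    p=onz("wrist",uv,55,s)[:2];q=c+d*((p-c)@d);print(p,"grip",q,"off",np.linalg.norm(p-q),"d",d,"yaw",np.arctan2(vy,vx)+np.pi)
    P,g=tri(ray("wrist",uv,s),ray("scene",(230.5,273.3)));print(P,g)
go([*q,150],np.arctan2(vy,vx)+np.pi)
E
```

```text
[]
width 28.731625338771547
[441.9347  10.8702] grip [459.5898  12.9657] off 17.779035251791765 d [ 0.1179 -0.993 ] yaw 1.688937
[442.1404  11.4852  57.9555] 0.3183895289585537
1.9 [457.7818  12.9623 201.5893] [-3.1412  0.0006  1.6869] f [ 0.1207  0.0671 -0.0454] w 85.12652991260033
shift [-0.1725  1.8182 51.5886] turn -0.002065738856088295 q [-0.3971  0.4324  0.4262  2.0745 -0.2751  0.6883  0.3247]
```

{"op": "move_arm", "data": {"series": [[[0, 0.002, 0.055], 0], [[0, 0.002, 0.11], 0], [[0, 0.002, 0.15], 0], [[0, 0.002, 0.166], 0], [[0, 0.002, 0.166], 0]]}}

```text
clock: 2.52
eef_pos: [459.3, 14.9, 35.4]
tool_rot: [-3.14, -0.0, 1.69]
force: [-0.4, -0.2, 0.5]
width: 85.4
```

{"op": "move_arm", "data": {"series": [[[0, 0, 0], 0], [[0, 0, 0], 0], [[0, 0, 0], 0], [[0, 0, 0], 0], [[0, 0, 0], 0]], "claw": 0}}

```text
clock: 3.15
eef_pos: [458.7, 15.2, 36.2]
tool_rot: [-3.14, -0.001, 1.69]
force: [-3.8, 0.7, 9.7]
width: 27.1
```

```bash
python3 -c "
from h import *
go([459.6,13,35],1.689)"
```

```text
3.15 [458.6692  15.2051  36.201 ] [-3.1396 -0.0013  1.69  ] f [-3.7645  0.6678  9.6918] w 27.073293364033567
shift [-2.3017  0.6643  1.1967] turn 0.0010121637389328697 q [-0.217   0.7293  0.1828  2.1865 -0.485   0.2656  0.5099]
```

{"op": "move_arm", "data": {"series": [[[-0.004, 0, 0], 0], [[-0.012, 0, 0], 0], [[-0.022, 0, 0], 0], [[-0.032, 0, 0], 0], [[-0.04, 0, 0], 0]]}}

```text
clock: 3.78
eef_pos: [463.2, -23.2, 36.2]
tool_rot: [-3.139, -0.003, 1.692]
force: [-1.8, 5.5, 0.8]
width: 27.0
```

```bash
python3 - <<'E'
from h import *
go([459.6,13,35],1.689)
s=read_state();print(np.array([.1179,-.993])@(s["eef_pos"][:2]-[458.67,15.2]))
im=get_image("scene");cv2.imwrite("pics/s2.png",cv2.resize(im[200:320,150:330],None,fx=4,fy=4,interpolation=2))
E
```

```text
3.775 [463.1798 -23.1707  36.2423] [-3.139  -0.0035  1.692 ] f [-1.8058  5.4636  0.8148] w 26.96189788176092
shift [36.3336  0.8218  1.367 ] turn 0.0029603995354383628 q [-0.1267  0.7311  0.1755  2.1727 -0.4559  0.2753  0.5669]
38.63378785085916
```

View pics/s2.png

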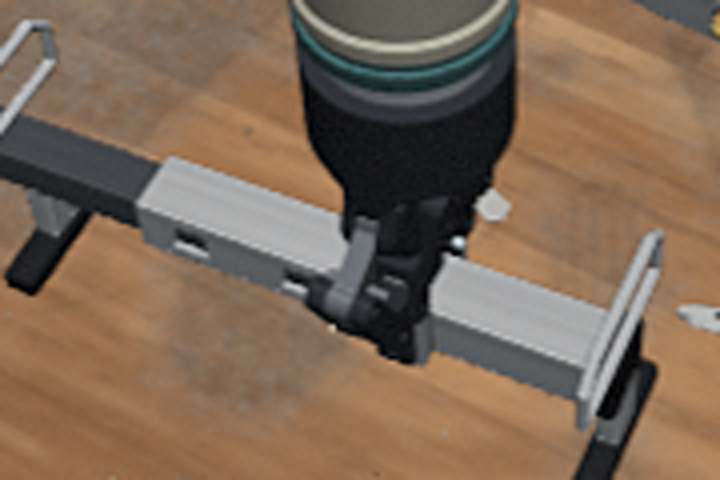

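The sleeve has followed the gripper for about 39 mm, and the next slot at crop px (293,280) is coming up to the pin. I'll creep the rest.

{"op": "move_arm", "data": {"series": [[[-0.003, 0, 0], 0], [[-0.006, 0, 0], 0], [[-0.007, 0, 0], 0], [[-0.008, 0, 0], 0], [[-0.009, 0, 0], 0]]}}

```text
clock: 4.45
eef_pos: [464.5, -33.7, 36.2]
tool_rot: [-3.139, -0.002, 1.691]
force: [-1.4, 1.6, -0.3]
width: 27.3
```

{"op": "move_arm", "data": {"series": [[[-0.001, 0, 0], 0], [[-0.002, 0, 0], 0], [[-0.003, 0, 0], 0], [[-0.003, 0, 0], 0]]}}

```text
clock: 4.95
eef_pos: [464.7, -36.1, 36.2]
tool_rot: [-3.139, -0.003, 1.691]
force: [-0.4, 3.5, -0.3]
width: 26.8
```

```bash
python3 - <<'E'
from h import *
go([459.6,13,35],1.689)
s=read_state();print(np.array([.1179,-.993])@(s["eef_pos"][:2]-[458.67,15.2]))
im=get_image("scene");cv2.imwrite("pics/s3.png",cv2.resize(im[220:310,150:285],None,fx=5,fy=5,interpolation=2))
E
```

```text
4.95 [464.7031 -36.0791  36.2436] [-3.1392 -0.0028  1.6912] f [-0.3561  3.4805 -0.263 ] w 26.83186890078011
shift [49.3331  0.8338  1.3789] turn 0.0022338637042196297 q [-0.0993  0.7323  0.1753  2.1667 -0.4466  0.2791  0.5839]
51.63145877870528
```

View pics/s3.png

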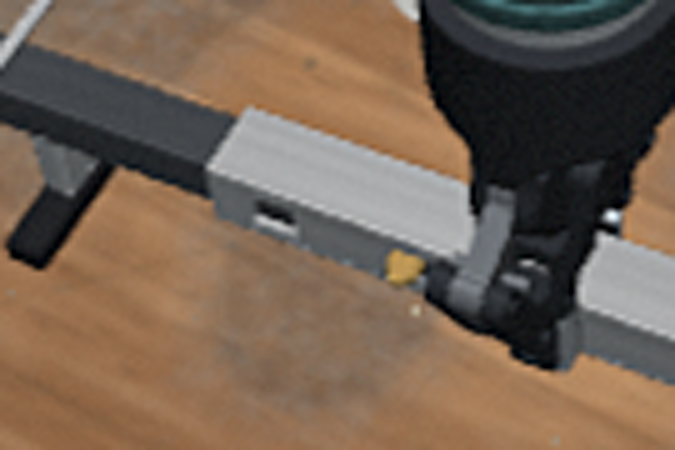

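The pin has come out through the next slot, at crop px (405,267), which is the same scene pixel as before. I'll let go and rise.

{"op": "move_arm", "data": {"series": [[[0.001, 0, 0], 0], [[0.001, 0, 0], 0], [[0.001, 0, 0], 0], [[0.001, 0, 0], 0], [[0.001, 0, 0], 0]], "claw": 1}}

```text
clock: 5.62
eef_pos: [464.7, -35.2, 36.3]
tool_rot: [-3.139, -0.003, 1.691]
force: [0.4, -0.2, -0.5]
width: 85.2
```

{"op": "move_arm", "data": {"series": [[[0, 0, -0.03], 0], [[0, 0, -0.08], 0], [[0, 0, -0.135], 0], [[0, 0, -0.17], 0], [[0, 0, -0.17], 0]]}}

```text
clock: 6.25
eef_pos: [466.8, -35.7, 208.7]
tool_rot: [3.138, -0.002, 1.691]
force: [-0.6, -0.1, -0.5]
width: 85.3
```

```bash
python3 - <<'E'
from h import *
go([459.6,13,35],1.689)
im=get_image("scene");cv2.imwrite("pics/s4.png",cv2.resize(im[130:330,80:400],None,fx=2.4,fy=2.4,interpolation=2))
E
```

```text
6.25 [466.8073 -35.6899 208.652 ] [ 3.1379 -0.0021  1.6913] f [-0.5653 -0.106  -0.4572] w 85.31238154320569
shift [ 48.8328  -1.9457 173.7506] turn 0.0023497980149511655 q [-0.2927  0.4336  0.4337  2.0447 -0.2771  0.7152  0.4366]
```

View pics/s4.png

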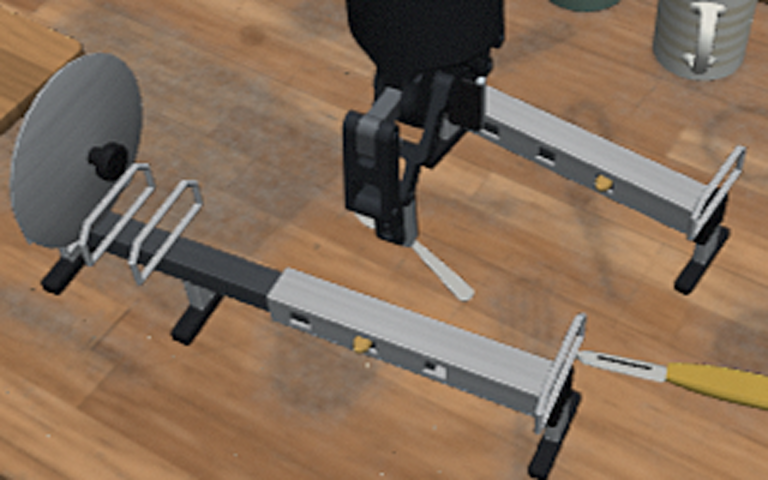

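The pin stands out in the middle slot at crop px (362,344), with the old slot now empty at (433,368). The short rack's pin is still in its first slot, and the gripper is clear. Handing in.

```bash
python3 -c "
from cell import *
print(finish_job())"
```

```text
the job is handed in; nothing more can be done
None
```

The long rack is let out by one slot, and I handed the job in at about 6.3 s of the 32 s allowed.

- **What I did:** I gripped the sleeve at the pin. The fingers closed to 27 mm, so the pin was pressed flush. I then slid the sleeve outward, away from the lid, by about 51 mm of tool travel, let go and rose clear.
- **Pin and sleeve:** The last picture shows the brass pin standing out through the next slot, with the old slot empty on the outward side.
- **Shorter rack:** Its pin still stands in the same slot as at the start, and the arm never went near it.
- **Forces:** The highest wrist force in the readings taken after each move was about 10 N. The gripper was open and touching nothing at the end.

No check failed. The sleeve's final position was judged from the tool travel and the pictures; there was no direct joint reading.

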